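Seat the springs of the laser tilt mount

TASK

Seat the two springs of the line laser's tilt mount on the garage bench. With closed fingertips press down the blue pad, gently, until that corner's black pointer stands in the red band of its scale, not past it, keep it there for about a second, then let the corner spring all the way back up; after that do the same with the yellow pad. Press one corner at a time, never grip, lift or shove the mount, and leave everything else on the bench where it is.

Things in the scene. Friction and masses are not known exactly. Their poses are not given: they have to be found in the camera images.
- mount: laser tilt mount, about 3 kg, loose on the bench: steel base 170 x 310 x 12 mm (own x -80 to 90). Origin on the bench, z up. An L-shaped aluminium tilt plate, 70 mm up, pivots on a ball at own x -50, y 0; its arms run at +45 and -45 degrees to own x. Between them a grey laser tube 22 mm thick, up to 98 mm high, the mount's highest part. The scales face own +x
- blue_pad (a point): centre of the top of the round blue press pad, 32 mm across, 9 mm high, on the tilt plate's arm towards the mount's own +y; 79 mm above the bench at rest, 110 mm from the ball. Pressed straight down it swings only this corner down; the spring resists with about 3 N at first and 5 N more per 15 mm; it can go down 28 mm
- yellow_pad (a point): the same for the round yellow press pad on the other arm, towards the mount's own -y
- blue_pointer (a point): tip of the thin black pointer rod (3 mm thick) of the blue corner, fixed to the tilt plate; 66 mm above the bench at rest. It goes down 1.53 mm for each mm that the blue pad goes down, in front of its white scale blade (4 x 40 mm, top 78 mm above the bench, 5 mm tick spacing)
- yellow_pointer (a point): the same for the yellow corner and the yellow pad
- blue_band (a point): middle of the red band (8 mm high, 40 mm wide, on the white scale blade) that the blue pointer must reach, taken at the pointer's distance in front of the blade; its height differs each time, 12 to 28 mm below the resting pointer tip
- yellow_band (a point): the same for the yellow pointer; its height is independent of the blue one
- blue_corner (a joint): tilt of the blue corner in rad: 0 at rest (up against its stop), grows as the blue pad is pressed, 0.26 at most. The blue pointer tip is 168 mm from this tilt axis, so it goes down 1.68 mm for each 0.01 rad; still readable while the mount is touched
- yellow_corner (a joint): tilt of the yellow corner in rad, likewise for the yellow pad and pointer
- thumbscrew: brass thumbscrew 20 mm across, 22 mm high, standing on the base plate between the scales; leave it. Origin under its centre
- can_dark: black drinks can 66 mm across, 122 mm high; leave it. Origin under its centre
- can_blue: blue drinks can 66 mm across, 122 mm high; leave it. Origin under its centre
- water: clear water bottle 80 mm across, 230 mm high; leave it. Origin under its centre
- glue: white glue bottle 68 mm across, 185 mm high; leave it. Origin under its centre
- screwdriver: screwdriver lying on the bench on the robot's side of the mount; leave it
- tape: yellow tape measure 66 x 34 x 62 mm; leave it. Origin under its centre
- contour_piece: loose plywood contour piece, two layers, 90 mm across, 12 mm high, lying on the robot's side of the mount; leave it. Origin under its centre

How it is judged:
By the outcome, as a careful person would: the job done as asked, in the order asked, and still so for the second after the job is handed in, with the robot touching nothing.
It also fails if it takes over 45 s, if anything falls off the work surface, if the arm or the gripper's body presses on something with over 40 N, if the wrist force passes 120 N, or if a joint passes its speed limit or range.

ROBOT

A 6-joint arm with a two-finger parallel gripper is mounted at the origin on the work surface. World frame = base frame: x ahead of the robot, y to its left, z up, the work surface at z = 0. Lengths are in m, angles in degrees, forces in N, time in s.
With the tool pointing down it reaches from about 0.3 to 0.75 m from the base axis. Payload 8.5 kg.
Tool frame: the origin (TCP) lies at the very end of the fingers, on their centre line; the grasp point (between the pads) lies 19 mm behind it; z points along the fingers, y is the line along which they close (so a half turn about z gives the same grasp; the last joint's range is limited). The gripper opens to 85 mm and grips with 20 to 120 N. Pads are 22 mm wide; open, the fingers measure 114 mm over their backs; the gripper's body (76 mm by 85 mm) begins 54 mm behind the grasp point. The pads swing forward as they close: fully open they stand 13 mm farther back than shut.
Start: joints at [-76.278, 21.807, 74.336, -0, 83.858, -12.336], TCP at [0.242, -0.494, 0.231] pointing down, gripper open.
Joint ranges: [-178.18, 178.18], [-50.72, 133.34], [12.68, 142.11], [-81.47, 261.47], [9.98, 163.14], [-165.26, 165.26]. Speed limits (degrees/s): [136.94, 136.94, 180, 180, 180, 180].

INTERFACE

Orientations are given as [roll, pitch, yaw] about the fixed x, y, z axes, in that order (R = Rz(yaw) Ry(pitch) Rx(roll)).
In Python, from workcell import * gives the robot as it stands. The module is installed in compiled form; this text tells all that it offers.
- The arm moves only by the tool carry_out, never from a script. Its argument "moves" is a list of rows, each an object of numbers: "rx", "ry", "rz": the turn, a rotation vector about the world's x, y, z in degrees; "dx", "dy", "dz": the shift along the world's x, y, z in m; "grip": the opening, from -1 (shut) to 1 (fully open). In form: [{"rx": .., "ry": .., "rz": .., "dx": .., "dy": .., "dz": .., "grip": ..}, ...]. A call has exactly 8 rows; each row is the pose to reach, as a shift and turn from the pose commanded when the call began; what a row does not reach only later rows make up. A row lasts 1/12 s, in which the tool goes at most 41.7 mm and 7.16 degrees, less where a joint would pass 70% of its speed; a pose out of reach is approached as far as the arm can. A call with a gripper value outside its range is refused whole. The fingers move at their own pace and stop on an object; "grip_force" is the grip in N (left out, the last holds). Time passes only in rows, so rows that repeat a pose let the fingers close, or fill a call up. It gives the time, the measured TCP pose, the force, the opening and the grip force at its end, in the units of the state.
- get_state(): the state, without advancing time (a new reading comes with each control period).
- capture(name): name is "side" or "top" or "wrist"; returns the picture (420x560x3 uint8, red, green, blue); there is no depth.
- camera_model(name): a dict with "fx", "fy", "cx", "cy" (pixels), "R" (3x3) and "t" (3): a world point X has camera coordinates R X + t; the wrist camera has in their place "hand_eye" (4x4, takes a point from camera to tool coordinates, whose origin is the TCP and whose axes are the flange's). Camera axes: x right, y down, z forward; pixel columns grow to the right and rows downward; lengths in m; the calibration is good to about 2 mm. A picture is of the moment at which its call begins: read the wrist's pose just before it. camera_model takes no time and is no camera call.
- finish_job(): hands the job in; it is judged then, once.
The state is a dict: "time_s": time; "qpos": joint angles; "dq": joint speeds; "joint_efforts": joint torques, N m; "tcp_pos": TCP position; "eef_rot": TCP orientation; "contact_force": force on the tool from outside, world axes, zero at the start; "ft_torque": the same for the moment, N m; "gripper_width": finger opening in m; "grasp_force": force on a finger pad.
Only numpy, scipy, OpenCV 4.12 (cv2) and the standard library are available. Lean on these libraries where they do the work, as an engineer would, in place of code of your own. Each camera call takes 0.05 s, during which the arm holds its last target. There are 200 camera calls.

## Working session

There is one attempt and no reset: what is moved stays moved. The work goes in short steps, Python scripts to look and compute and a tool call to move; the robot and the scene stay as the last step left them, time stands still between calls to the robot, and variables do not carry over. Pictures are saved under pics/ and viewed, at most 10 in all, crops included, and the job is handed in when it is done.

Besides the shell and the picture viewer there is one more tool, called after "Request:" as name([rows], argument=value, ...), one row to a line, values as JSON. carry_out: Moves the arm, as the interface text tells. Its arguments: {"type":"object","properties":{"moves":{"type":"array"},"grip_force":{"type":"number"}},"required":["moves"]}

```bash
mkdir -p pics
cat > h.py <<'E'
from workcell import *
import numpy as np, cv2
def save(n,im): cv2.imwrite('pics/'+n,im[:,:,::-1])
E
python3 - <<'E'
from h import *
print(get_state())
a=capture("side");b=capture("top")
cv2.imwrite('pics/raw_side0.png',a[:,:,::-1]);cv2.imwrite('pics/raw_top0.png',b[:,:,::-1])
for n in("side","top"): print(camera_model(n))
print(camera_model("wrist"))
E
```

```text
{'time_s': 0.0, 'qpos': array([-7.62749857e+01,  2.18413008e+01,  7.43846792e+01, -4.07402246e-04,
        8.38581864e+01, -1.23356178e+01]), 'dq': array([ 0.01007007,  0.01420794,  0.01555877, -0.03199828, -0.10755055,
        0.01618933]), 'joint_efforts': array([-1.31763245e-03, -4.48464060e+01, -2.31277460e+01, -2.89170011e-04,
        4.75792403e-03,  6.67221883e-06]), 'tcp_pos': array([ 0.24155375, -0.49379172,  0.23070931]), 'eef_rot': array([-1.79917690e+02, -1.75854674e-02,  2.60606634e+01]), 'contact_force': array([-0.26237694,  0.36347449,  0.98702125]), 'ft_torque': array([-0.03817585, -0.0054466 , -0.01359331]), 'grasp_force': 0.0, 'gripper_width': 0.0852702031599165}
{'fx': 424.3836529608167, 'fy': 424.3836529608167, 'cx': 279.49290616471615, 'cy': 210.04726422068342, 'R': array([[-0.98646475, -0.16394464, -0.00307449],
       [-0.10938395,  0.6719068 , -0.73251376],
       [ 0.12215748, -0.7222627 , -0.68074528]]), 't': array([0.52987351, 0.11446845, 1.02723737])}
{'fx': 520.0716907780086, 'fy': 520.0716907780086, 'cx': 282.6078618181649, 'cy': 214.57819898629418, 'R': array([[-0.00865558, -0.99982468,  0.01660368],
       [-0.98345415,  0.00550684, -0.18107348],
       [ 0.1809503 , -0.01789625, -0.9833294 ]]), 't': array([-0.00750554,  0.53581587,  1.28247189])}
{'fx': 326.95850885296727, 'fy': 326.95850885296727, 'cx': 277.8500742682015, 'cy': 205.262338765021, 'hand_eye': array([[ 6.77920587e-04, -9.64984577e-01, -2.62305750e-01,
         6.60432299e-02],
       [ 9.99999517e-01,  4.67443560e-04,  8.64809229e-04,
        -7.90491752e-04],
       [-7.11914434e-04, -2.62306210e-01,  9.64984428e-01,
        -1.41449455e-01],
       [ 0.00000000e+00,  0.00000000e+00,  0.00000000e+00,
         1.00000000e+00]])}
```

View pics/raw_side0.png

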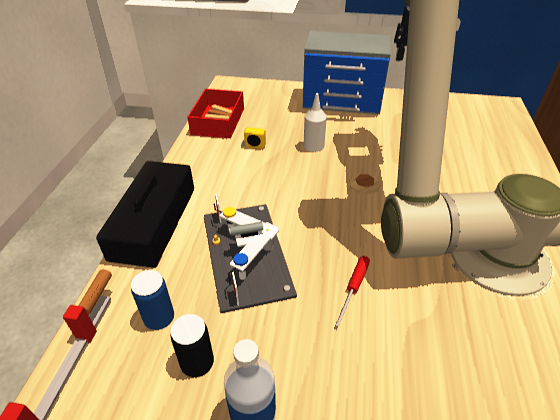

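View pics/raw_top0.png

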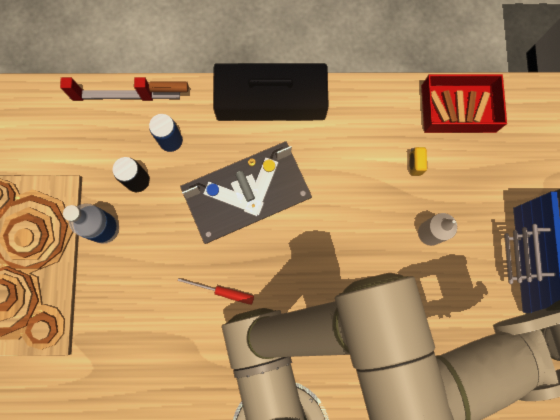

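The side view shows the mount at about (250,255), with the blue pad at (241,259) and the yellow pad at (230,212). In the top view the blue pad is at (213,189) and the yellow pad at (269,165), with the scales on the far side from the robot. I'll enlarge both.

Run:
```python
from h import *
a=cv2.imread('pics/raw_side0.png')[190:310,190:310];b=cv2.imread('pics/raw_top0.png')[135:250,175:320]
r=lambda i,s:cv2.resize(i,None,fx=s,fy=s,interpolation=cv2.INTER_CUBIC)
o=np.zeros((600,800,3),np.uint8)
x=r(a,3.3);y=r(b,2.75)
o[:x.shape[0],:x.shape[1]]=x; o[:y.shape[0],400:400+y.shape[1]]=y[:,:400]
cv2.imwrite('pics/c0.png',o[:400])
# rays intersect plane
def ray(n,u,v,z):
    c=camera_model(n);d=c['R'].T@np.array([(u-c['cx'])/c['fx'],(v-c['cy'])/c['fy'],1]);C=-c['R'].T@c['t']
    return C+d*(z-C[2])/d[2]
for n,u,v in(('top',213,189),('top',269,165),('side',241,259),('side',230,212)): print(n,ray(n,u,v,.079).round(4))
print(-camera_model('side')['R'].T@camera_model('side')['t'])
```

```text
top [0.5967 0.164  0.079 ]
top [0.6587 0.0227 0.079 ]
side [0.5934 0.1707 0.079 ]
side [0.6541 0.0293 0.079 ]
[0.40973782 0.75189303 0.7847658 ]
```

View pics/c0.png

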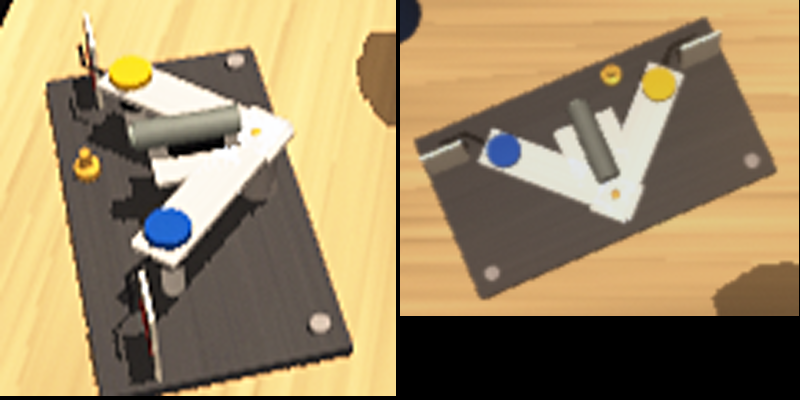

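The crops confirm the pads: blue at top-image (212.8,189.5) and yellow at (269.2,165.5). Mount yaw is about 24° and the scales face away from the robot. I'll move the wrist camera beyond the mount and look back at the scales.

Request:
carry_out([
  {"dz":0.03,"grip":-1},
  {"dx":0.05,"dy":0.065,"dz":0.05,"grip":-1},
  {"dx":0.2,"dy":0.26,"dz":0.05,"grip":-1},
  {"dx":0.2,"dy":0.26,"dz":0.05,"grip":-1},
  {"dx":0.2,"dy":0.26,"dz":0.05,"grip":-1},
  {"dx":0.2,"dy":0.26,"dz":0.05,"grip":-1},
  {"dx":0.2,"dy":0.26,"dz":0.05,"grip":-1},
  {"dx":0.2,"dy":0.26,"dz":0.05,"grip":-1},
])

```text
invalid input at $.moves[0]: expected keys rx, ry, rz, dx, dy, dz, grip
```

Request:
carry_out([
  {"dx":0.25,"dy":0.35,"grip":-1},
  {"dx":0.25,"dy":0.35,"grip":-1},
  {"dx":0.25,"dy":0.35,"grip":-1},
  {"dx":0.25,"dy":0.35,"grip":-1},
  {"dx":0.25,"dy":0.35,"grip":-1},
  {"dx":0.25,"dy":0.35,"grip":-1},
  {"dx":0.25,"dy":0.35,"grip":-1},
  {"dx":0.25,"dy":0.35,"grip":-1},
])

```text
invalid input at $.moves[0]: expected keys rx, ry, rz, dx, dy, dz, grip
```

Request:
carry_out([
  {"rx":0,"ry":0,"rz":0,"dx":0,"dy":0,"dz":0.03,"grip":-1},
  {"rx":0,"ry":0,"rz":0,"dx":0.05,"dy":0.065,"dz":0.05,"grip":-1},
  {"rx":0,"ry":0,"rz":0,"dx":0.18,"dy":0.24,"dz":0.05,"grip":-1},
  {"rx":0,"ry":0,"rz":0,"dx":0.18,"dy":0.24,"dz":0.05,"grip":-1},
  {"rx":0,"ry":0,"rz":0,"dx":0.18,"dy":0.24,"dz":0.05,"grip":-1},
  {"rx":0,"ry":0,"rz":0,"dx":0.18,"dy":0.24,"dz":0.05,"grip":-1},
  {"rx":0,"ry":0,"rz":0,"dx":0.18,"dy":0.24,"dz":0.05,"grip":-1},
  {"rx":0,"ry":0,"rz":0,"dx":0.18,"dy":0.24,"dz":0.05,"grip":-1},
])

```text
time_s: 0.77
tcp_pos: [0.4165, -0.2599, 0.2809]
eef_rot: [-180.0, 0.0, 26.0]
contact_force: [0.7, -0.1, 0.7]
gripper_width: -0.0001
grasp_force: 0.0
```

Request:
carry_out([
  {"rx":0,"ry":0,"rz":0,"dx":0.19,"dy":0.26,"dz":0,"grip":-1},
  {"rx":0,"ry":0,"rz":0,"dx":0.19,"dy":0.26,"dz":0,"grip":-1},
  {"rx":0,"ry":0,"rz":0,"dx":0.19,"dy":0.26,"dz":0,"grip":-1},
  {"rx":0,"ry":0,"rz":0,"dx":0.19,"dy":0.26,"dz":0,"grip":-1},
  {"rx":0,"ry":0,"rz":0,"dx":0.19,"dy":0.26,"dz":0,"grip":-1},
  {"rx":0,"ry":0,"rz":0,"dx":0.19,"dy":0.26,"dz":0,"grip":-1},
  {"rx":0,"ry":0,"rz":0,"dx":0.19,"dy":0.26,"dz":0,"grip":-1},
  {"rx":0,"ry":0,"rz":0,"dx":0.19,"dy":0.26,"dz":0,"grip":-1},
])

```text
time_s: 1.43
tcp_pos: [0.6069, 0.0012, 0.2803]
eef_rot: [-179.9, 0.0, 26.2]
contact_force: [-0.2, -1.0, -0.1]
gripper_width: -0.0002
grasp_force: 0.0
```

Request:
carry_out([
  {"rx":-2,"ry":5,"rz":0,"dx":0.025,"dy":0.03,"dz":0,"grip":-1},
  {"rx":-5,"ry":11,"rz":0,"dx":0.05,"dy":0.06,"dz":0,"grip":-1},
  {"rx":-8,"ry":17,"rz":0,"dx":0.075,"dy":0.09,"dz":-0.01,"grip":-1},
  {"rx":-10,"ry":23,"rz":0,"dx":0.1,"dy":0.125,"dz":-0.03,"grip":-1},
  {"rx":-12,"ry":28,"rz":0,"dx":0.1,"dy":0.125,"dz":-0.05,"grip":-1},
  {"rx":-14,"ry":32,"rz":0,"dx":0.1,"dy":0.125,"dz":-0.06,"grip":-1},
  {"rx":-14,"ry":32,"rz":0,"dx":0.1,"dy":0.125,"dz":-0.06,"grip":-1},
  {"rx":-14,"ry":32,"rz":0,"dx":0.1,"dy":0.125,"dz":-0.06,"grip":-1},
])

```text
time_s: 2.1
tcp_pos: [0.6812, 0.1179, 0.2102]
eef_rot: [-178.5, 34.3, 26.6]
contact_force: [-0.1, -0.5, 1.6]
gripper_width: 0.0002
grasp_force: 0.0
```

```bash
cat >> h.py <<'E'
from scipy.spatial.transform import Rotation as Ro
def wcam(s):
    T=np.eye(4);T[:3,:3]=Ro.from_euler('xyz',s['eef_rot'],degrees=True).as_matrix();T[:3,3]=s['tcp_pos']
    T=T@camera_model('wrist')['hand_eye']
    return T
E
python3 - <<'E'
from h import *
import pickle
s=get_state();im=capture('wrist');pickle.dump((s,im),open('w1.pkl','wb'))
save('w1.png',im);print(s['tcp_pos'],s['eef_rot'],wcam(s)[:3,3],s['time_s'])
E
```

```text
[0.68121729 0.1178792  0.21023863] [-178.50023421   34.25155261   26.62020544] [0.80305005 0.17565659 0.28969536] 2.1
```

View pics/w1.png

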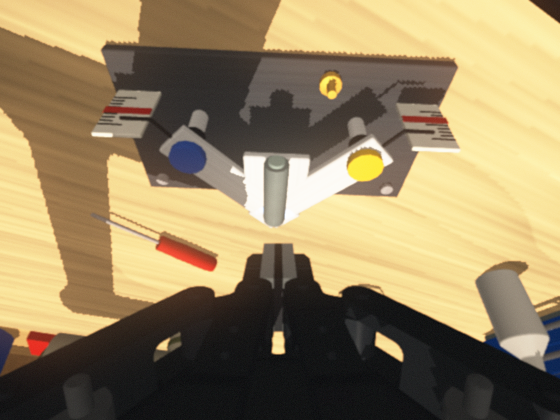

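The wrist view is upside down and shows both scales. The blue scale is at about (127,112), the yellow at (428,125), the blue pad at (187,157) and the yellow pad at (365,165). Next I'll enlarge both scales.

Run:
```python
from h import *
import pickle
s,im=pickle.load(open('w1.pkl','rb'))
o=np.zeros((600,800,3),np.uint8)
f=lambda i:cv2.resize(i,None,fx=6,fy=6,interpolation=cv2.INTER_CUBIC)
A=f(im[80:145,85:217]);B=f(im[90:155,345:477])
o=np.vstack([A[:300 if 0 else 390],B])[:780]
o=cv2.resize(o,(792*600//780,600)); 
save('c1.png',np.vstack([f(im[85:135,85:217]),f(im[97:147,345:477])]))
```

```text
(no output)
```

View pics/c1.png

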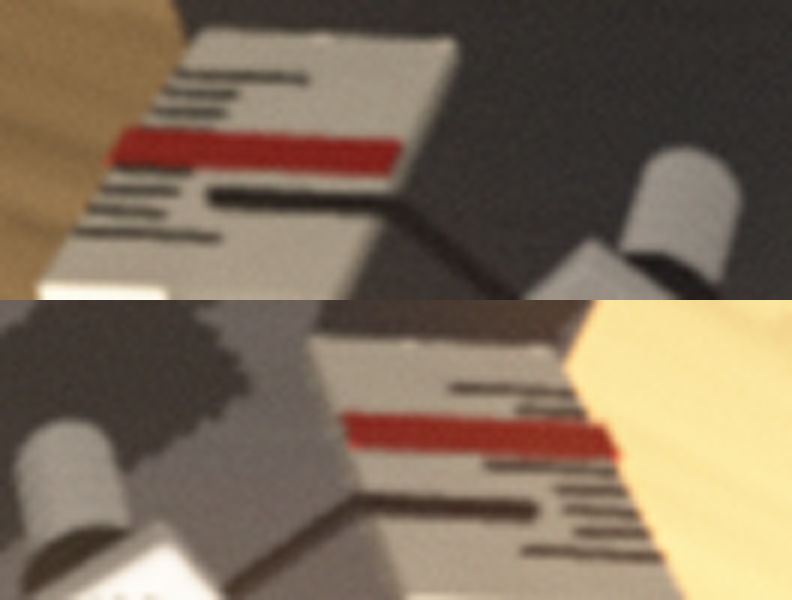

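Enlarged, the blue pointer tip is at crop (210,197) with the band centre line at y≈151. The yellow tip is at (537,511) with the band at y≈436. I'll turn these into heights now.

```bash
cat > m.py <<'E'
from h import *
import pickle
s,im=pickle.load(open('w1.pkl','rb'));T=wcam(s);c=camera_model('wrist');C=T[:3,3]
def ray(u,v): return T[:3,:3]@np.array([(u-c['cx'])/c['fx'],(v-c['cy'])/c['fy'],1])
def atz(u,v,z): d=ray(u,v);return C+d*(z-C[2])/d[2]
def px(off,p): return ((p[0]+.5)/6-.5+off[0],(p[1]+.5)/6-.5+off[1])
pb=atz(187,156.5,.079);py=atz(365,165,.079)
v=pb-py;yaw=np.degrees(np.arctan2(v[1],v[0]))-90
print('pads',pb,py,np.linalg.norm(v),yaw)
u=np.array([np.cos(np.radians(yaw)),np.sin(np.radians(yaw)),0])
for n,off,tip,top,bl,bu,bot in (('blue',(85,85),(210,197),(38,283),(225,168.5),(245,134),(205,28)),('yel',(345,97),(537,211),(685,300),(510,154),(500,122),(548,46))):
    P=atz(*px(off,tip),.066);E=atz(*px(off,top),.078)
    def plane(q): d=ray(*px(off,q));return C+d*((E-C)@u)/(d@u)
    g=(P-E)@u
    zs=[plane(q)[2] for q in (bl,bu,bot)]
    print(n,'tip',P,'blade',E,'gap',g,'band z',zs,'d',66-500*(zs[0]+zs[1]))
E
python3 m.py
```

```text
pads [0.60136633 0.16889526 0.079     ] [0.66156827 0.02879289 0.079     ] 0.1524891692595898 23.253180521051434
blue tip [0.60540007 0.22783503 0.066     ] blade [0.59124531 0.24442844 0.078     ] gap 0.006453966891605646 band z [np.float64(0.05009222856791479), np.float64(0.04135786222701793), np.float64(0.013652749288222132)] d 20.27495460253364
yel tip [ 0.70822145 -0.00800478  0.066     ] blade [ 0.71136392 -0.02691907  0.078     ] gap 0.004580064033749943 band z [np.float64(0.04605197143307499), np.float64(0.038004649260247325), np.float64(0.016594868031994447)] d 23.971689653338842
```

Request:
carry_out([
  {"rx":0,"ry":0,"rz":0,"dx":-0.03,"dy":0.015,"dz":0,"grip":-1},
  {"rx":1,"ry":-2,"rz":0,"dx":-0.06,"dy":0.03,"dz":-0.01,"grip":-1},
  {"rx":2,"ry":-4,"rz":0,"dx":-0.093,"dy":0.046,"dz":-0.04,"grip":-1},
  {"rx":2,"ry":-4,"rz":0,"dx":-0.093,"dy":0.046,"dz":-0.06,"grip":-1},
  {"rx":2,"ry":-4,"rz":0,"dx":-0.093,"dy":0.046,"dz":-0.08,"grip":-1},
  {"rx":2,"ry":-4,"rz":0,"dx":-0.093,"dy":0.046,"dz":-0.08,"grip":-1},
  {"rx":2,"ry":-4,"rz":0,"dx":-0.093,"dy":0.046,"dz":-0.08,"grip":-1},
  {"rx":2,"ry":-4,"rz":0,"dx":-0.093,"dy":0.046,"dz":-0.08,"grip":-1},
])

```text
time_s: 2.82
tcp_pos: [0.5895, 0.163, 0.1354]
eef_rot: [-178.7, 29.4, 26.4]
contact_force: [0.6, 0.6, 0.0]
gripper_width: -0.0004
grasp_force: 0.0
```

Run:
```python
from h import *
import pickle
s=get_state();im=capture('wrist');pickle.dump((s,im),open('w2.pkl','wb'))
print(s['tcp_pos'],s['eef_rot'],s['contact_force'],s['time_s'])
save('w2.png',im)
R=Ro.from_euler('xyz',s['eef_rot'],degrees=True).as_matrix()
print('corners',s['tcp_pos']+R@[.011,0,0],s['tcp_pos']-R@[.011,0,0])
```

```text
[0.58951921 0.16302388 0.1353654 ] [-178.69806368   29.36321415   26.393512  ] [0.57035469 0.57582611 0.00076138] 2.8167
corners [0.59810672 0.16728554 0.12997162] [0.58093171 0.15876222 0.14075919]
```

View pics/w2.png

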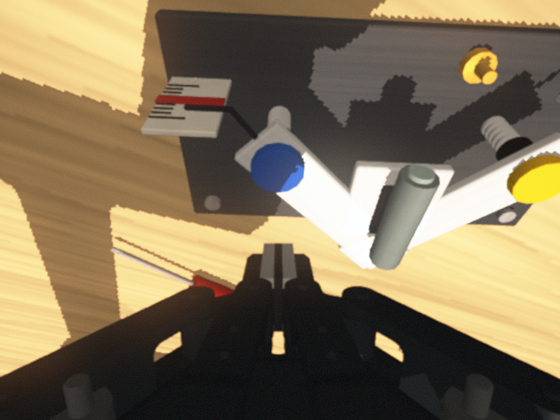

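This hover view shows the blue pad at about (277,167), ahead of the fingertips at (279,245). The blue scale, band and pointer are all visible at (188,105), so I can watch the pointer while pressing.

```bash
cat > pad.py <<'E'
from h import *
import pickle,sys
def padpos(fn,col,z=.079):
    s,im=pickle.load(open(fn,'rb'));T=wcam(s);c=camera_model('wrist');C=T[:3,3]
    h=cv2.cvtColor(im,cv2.COLOR_RGB2HSV)
    lo,hi=((105,150,60),(125,255,255)) if col=='blue' else ((22,150,100),(32,255,255))
    m=cv2.inRange(h,lo,hi)
    n,l,st,ce=cv2.connectedComponentsWithStats(m);k=1+np.argmax(st[1:,4])
    pts=np.argwhere(l==k)[:,::-1]
    d=T[:3,:3]@np.c_[(pts[:,0]-c['cx'])/c['fx'],(pts[:,1]-c['cy'])/c['fy'],np.ones(len(pts))].T
    P=C[:,None]+d*(z-C[2])/d[2]
    return ce[k],st[k],P.mean(1),(P.min(1),P.max(1))
if __name__=='__main__': print(padpos('w2.pkl','blue'));print(padpos('w2.pkl','yellow'));print(padpos('w1.pkl','blue'));print(padpos('w1.pkl','yellow'))
E
python3 pad.py
```

```text
(array([265.58365019, 157.04942966]), array([252, 144,  34,  35, 526], dtype=int32), array([0.60351849, 0.17927684, 0.079     ]), (array([0.58798667, 0.17167845, 0.079     ]), array([0.61550567, 0.18496771, 0.079     ])))
(array([538.00487805, 183.82229965]), array([ 513,  163,   47,   40, 1435], dtype=int32), array([0.65706995, 0.02946731, 0.079     ]), (array([0.64279044, 0.01275445, 0.079     ]), array([0.67218766, 0.04364059, 0.079     ])))
(array([553.80658436, 340.41975309]), array([546, 328,  14,  25, 243], dtype=int32), array([ 0.46708349, -0.54220493,  0.079     ]), (array([ 0.419946  , -0.59798092,  0.079     ]), array([ 0.50953903, -0.48520802,  0.079     ])))
(array([365.21052632, 167.19944598]), array([348, 155,  36,  26, 722], dtype=int32), array([0.65935018, 0.0269374 , 0.079     ]), (array([0.64389943, 0.01121597, 0.079     ]), array([0.67418604, 0.04193087, 0.079     ])))
```

Request:
carry_out([
  {"rx":0,"ry":0,"rz":0,"dx":-0.001,"dy":0.003,"dz":-0.015,"grip":-1},
  {"rx":0,"ry":0,"rz":0,"dx":-0.001,"dy":0.003,"dz":-0.03,"grip":-1},
  {"rx":0,"ry":0,"rz":0,"dx":-0.001,"dy":0.003,"dz":-0.04,"grip":-1},
  {"rx":0,"ry":0,"rz":0,"dx":-0.001,"dy":0.003,"dz":-0.045,"grip":-1},
  {"rx":0,"ry":0,"rz":0,"dx":-0.001,"dy":0.003,"dz":-0.046,"grip":-1},
  {"rx":0,"ry":0,"rz":0,"dx":-0.001,"dy":0.003,"dz":-0.046,"grip":-1},
  {"rx":0,"ry":0,"rz":0,"dx":-0.001,"dy":0.003,"dz":-0.046,"grip":-1},
  {"rx":0,"ry":0,"rz":0,"dx":-0.001,"dy":0.003,"dz":-0.046,"grip":-1},
])

```text
time_s: 3.53
tcp_pos: [0.587, 0.1666, 0.0865]
eef_rot: [-178.6, 29.7, 26.5]
contact_force: [-0.2, 0.2, 0.6]
gripper_width: -0.0001
grasp_force: 0.0
```

Request:
carry_out([
  {"rx":0,"ry":0,"rz":0,"dx":0,"dy":0,"dz":-0.001,"grip":-1},
  {"rx":0,"ry":0,"rz":0,"dx":0,"dy":0,"dz":-0.002,"grip":-1},
  {"rx":0,"ry":0,"rz":0,"dx":0,"dy":0,"dz":-0.003,"grip":-1},
  {"rx":0,"ry":0,"rz":0,"dx":0,"dy":0,"dz":-0.004,"grip":-1},
  {"rx":0,"ry":0,"rz":0,"dx":0,"dy":0,"dz":-0.005,"grip":-1},
  {"rx":0,"ry":0,"rz":0,"dx":0,"dy":0,"dz":-0.006,"grip":-1},
  {"rx":0,"ry":0,"rz":0,"dx":0,"dy":0,"dz":-0.007,"grip":-1},
  {"rx":0,"ry":0,"rz":0,"dx":0,"dy":0,"dz":-0.008,"grip":-1},
])

```text
time_s: 4.2
tcp_pos: [0.5867, 0.1669, 0.0779]
eef_rot: [-178.5, 29.8, 26.6]
contact_force: [0.7, 2.3, 5.6]
gripper_width: 0.0001
grasp_force: 2.6
```

Run:
```python
from h import *
import pickle
s=get_state();im=capture('wrist');pickle.dump((s,im),open('w3.pkl','wb'))
R=Ro.from_euler('xyz',s['eef_rot'],degrees=True).as_matrix()
print('corner',s['tcp_pos']+R@[.011,0,0],s['contact_force'],s['time_s'])
s0,im0=pickle.load(open('w2.pkl','rb'))
f=lambda i:cv2.resize(i,None,fx=5,fy=5,interpolation=cv2.INTER_CUBIC)
save('c3.png',np.vstack([f(im0[75:135,130:290])[:270],cv2.resize(im[60:260,100:420],(800,330) if 0 else (528,330)) if 0 else f(im[60:126,100:260])])) if 0 else save('c3.png',cv2.resize(im[20:270,60:393],(799,600),interpolation=cv2.INTER_CUBIC))
```

```text
corner [0.59527709 0.17114457 0.0724429 ] [0.70714917 2.32341699 5.62732883] 4.2
```

View pics/c3.png

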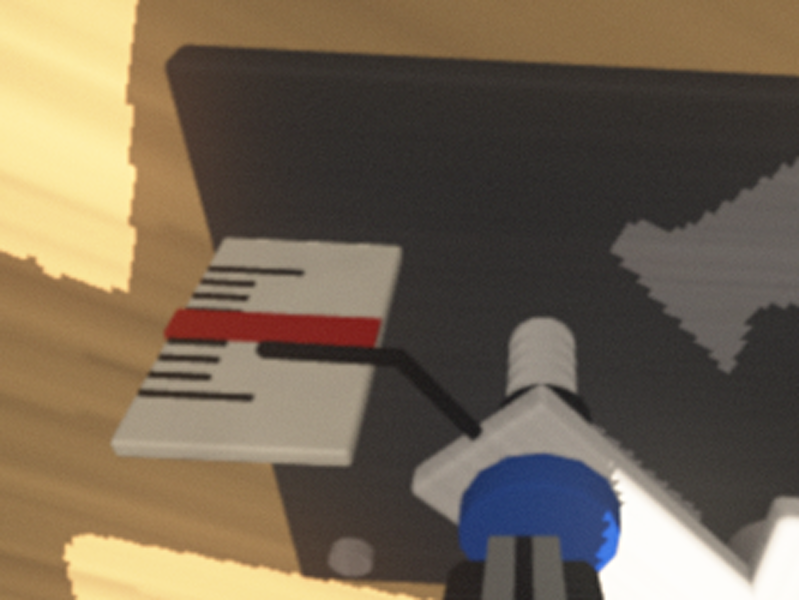

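The view is clear: the fingertips rest on the blue pad. The blue pointer tip is at crop (262,350) and the band is at y≈312–342. Next I'll compute the remaining travel.

```bash
cat > m3.py <<'E'
from h import *
import pickle
def meas(fn,tip,top,bl,bu,bot,yaw=23.4,off=(60,20),k=2.4,g=None,ztip=None):
    s,im=pickle.load(open(fn,'rb'));T=wcam(s);c=camera_model('wrist');C=T[:3,3]
    u=np.array([np.cos(np.radians(yaw)),np.sin(np.radians(yaw)),0])
    def ray(p):
        x,y=(p[0]+.5)/k-.5+off[0],(p[1]+.5)/k-.5+off[1]
        return T[:3,:3]@np.array([(x-c['cx'])/c['fx'],(y-c['cy'])/c['fy'],1])
    d=ray(top);E=C+d*(.078-C[2])/d[2]
    def pl(p,g=0): d=ray(p);return C+d*(((E-C)@u+g)/(d@u))
    b=[pl(q)[2]*1e3 for q in(bl,bu,bot)]
    t={g:round(pl(tip,g)[2]*1e3,1) for g in(.004,.005,.0065,.008)}
    print('E',E.round(4),'band',np.round(b,1),'mid',round((b[0]+b[1])/2,1),'tip z by gap',t)
if __name__=='__main__':
    meas('w3.pkl',(262,350),(113,443),(270,342),(275,313),(220,238))
    # w2 full-pic pixels (rest, z 66 expected)
    meas('w2.pkl',(187,108),(143,132),(190,104.5),(192,96.5),(170,77),off=(0,0),k=1)
E
python3 m3.py
```

```text
E [0.5909 0.2443 0.078 ] band [49.6 40.4 13.6] mid 45.0 tip z by gap {0.004: np.float64(57.1), 0.005: np.float64(58.3), 0.0065: np.float64(60.2), 0.008: np.float64(62.0)}
E [0.5888 0.2433 0.078 ] band [46.2 36.1  9.9] mid 41.2 tip z by gap {0.004: np.float64(57.9), 0.005: np.float64(59.7), 0.0065: np.float64(62.4), 0.008: np.float64(65.2)}
```

Request:
carry_out([
  {"rx":0,"ry":0,"rz":0,"dx":0,"dy":0,"dz":-0.001,"grip":-1},
  {"rx":0,"ry":0,"rz":0,"dx":0,"dy":0,"dz":-0.002,"grip":-1},
  {"rx":0,"ry":0,"rz":0,"dx":0,"dy":0,"dz":-0.003,"grip":-1},
  {"rx":0,"ry":0,"rz":0,"dx":0,"dy":0,"dz":-0.004,"grip":-1},
  {"rx":0,"ry":0,"rz":0,"dx":0,"dy":0,"dz":-0.005,"grip":-1},
  {"rx":0,"ry":0,"rz":0,"dx":0,"dy":0,"dz":-0.005,"grip":-1},
  {"rx":0,"ry":0,"rz":0,"dx":0,"dy":0,"dz":-0.005,"grip":-1},
  {"rx":0,"ry":0,"rz":0,"dx":0,"dy":0,"dz":-0.005,"grip":-1},
])

```text
time_s: 4.92
tcp_pos: [0.5868, 0.167, 0.073]
eef_rot: [-178.5, 29.8, 26.6]
contact_force: [1.5, 2.2, 6.4]
gripper_width: -0.0002
grasp_force: 3.2
```

Run:
```python
from h import *
import pickle
F=[]
for i in range(5):
    s=get_state();im=capture('wrist');F.append(s['contact_force'])
pickle.dump((s,im),open('w4.pkl','wb'))
R=Ro.from_euler('xyz',s['eef_rot'],degrees=True).as_matrix()
print('corner',s['tcp_pos']+R@[.011,0,0],np.mean(F,0),s['time_s'])
im2=pickle.load(open('w2.pkl','rb'))[1];im3=pickle.load(open('w3.pkl','rb'))[1]
f=lambda i,k:cv2.resize(i,None,fx=k,fy=k,interpolation=cv2.INTER_CUBIC)
a=f(im2[70:145,130:242],5)[:, :560]; b=f(im3[100:220,100:240],4); d=f(im[100:220,100:240],5)
o=np.zeros((600,800,3),np.uint8)
o[:300,:400]=f(im2[70:145,135:235],4); o[:300,400:]=f(im3[112:212,100:233],3.01)[:300,:400]; o[300:,:]=f(im[115:215,103:236],6.02)[:600,:800][0:300] if 0 else 0
k=4; z=f(im[112:187,100:300],k)[:300,:800]; o[300:,:]=z
save('c4.png',o)
```

```text
corner [0.5953354  0.17131904 0.06757359] [1.09196555 3.59660813 5.91958981] 5.1167
```

View pics/c4.png

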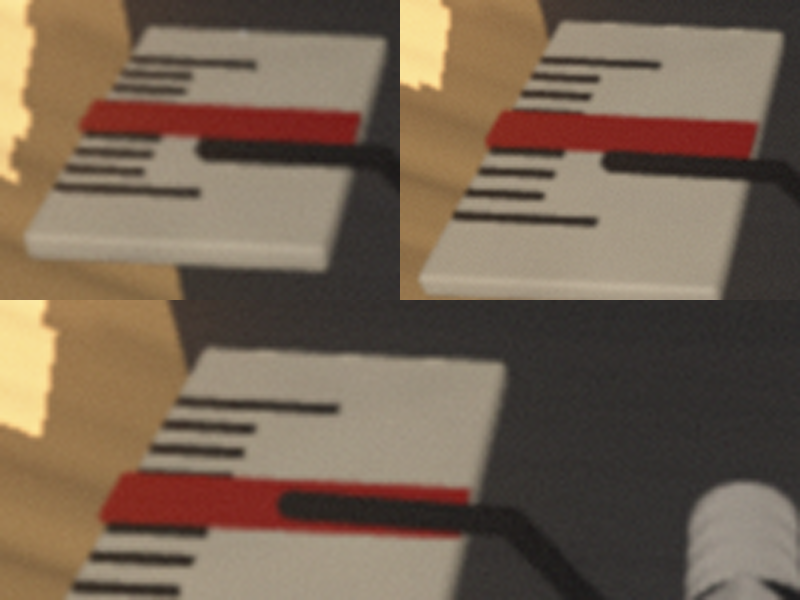

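Top-left is at rest, top-right is the first press, and the bottom is now: the pointer at (285,504) overlaps the red band (481–529 at that column). I'll correct for parallax.

```bash
cat > m4.py <<'E'
from h import *
import pickle
def run(views,E,yaw=23.4):
    u=np.array([np.cos(np.radians(yaw)),np.sin(np.radians(yaw)),0])
    for fn,k,off,tip,bl,bu,bot,top in views:
        s,im=pickle.load(open(fn,'rb'));T=wcam(s);c=camera_model('wrist');C=T[:3,3]
        def ray(p):
            x,y=(p[0]+.5)/k-.5+off[0],(p[1]+.5)/k-.5+off[1]
            return T[:3,:3]@np.array([(x-c['cx'])/c['fx'],(y-c['cy'])/c['fy'],1])
        def pl(p,g=0): d=ray(p);return (C+d*(((E-C)@u+g)/(d@u)))[2]*1e3
        t0=pl(tip);sl=pl(tip,.001)-t0
        r=[pl(q) for q in (bl,bu,bot)]; tt=pl(top) if top else None
        print(fn,'band',np.round(r,1),'top',tt,'tip apparent',round(t0,1),'slope/mm',round(sl,2),'tip-bandmid apparent',round(t0-(r[0]+r[1])/2,1))
if __name__=='__main__':
    run([('w1.pkl',6,(85,85),(210,197),(225,168.5),(245,134),(205,28),(38,283)),
     ('w2.pkl',4,(135,70),(205,150),(215,138.3),(215,106.8),(150,28),(27,235)),
     ('w3.pkl',3.01,(100,112),(210,162),(215,151),(215,116.7),(163,22),(20,275)),
     ('w4.pkl',4,(100,112),(285,204),(290,229),(290,180.7),(207,48),None)],np.array([.591,.2444,.078]))
E
python3 m4.py
```

```text
w1.pkl band [50.  41.2 13.4] top 77.83415551575865 tip apparent 56.9 slope/mm 1.39 tip-bandmid apparent 11.3
w2.pkl band [50.5 40.9 14.6] top 78.41598229922434 tip apparent 54.1 slope/mm 1.83 tip-bandmid apparent 8.4
w3.pkl band [49.5 40.8 13.7] top 77.40576321764841 tip apparent 52.2 slope/mm 1.24 tip-bandmid apparent 7.0
w4.pkl band [49.5 40.7 13.3] top None tip apparent 45.1 slope/mm 1.26 tip-bandmid apparent -0.0
```

The tip stands about 6.5 mm in front of the blade. Its true height is about 53 mm and the band middle is about 45 mm, so I press 5 mm more.

Request:
carry_out([
  {"rx":0,"ry":0,"rz":0,"dx":0.0001,"dy":0.0002,"dz":-0.001,"grip":-1},
  {"rx":0,"ry":0,"rz":0,"dx":0.0002,"dy":0.0004,"dz":-0.002,"grip":-1},
  {"rx":0,"ry":0,"rz":0,"dx":0.0003,"dy":0.0006,"dz":-0.003,"grip":-1},
  {"rx":0,"ry":0,"rz":0,"dx":0.0004,"dy":0.0008,"dz":-0.004,"grip":-1},
  {"rx":0,"ry":0,"rz":0,"dx":0.0004,"dy":0.001,"dz":-0.0048,"grip":-1},
  {"rx":0,"ry":0,"rz":0,"dx":0.0004,"dy":0.001,"dz":-0.0048,"grip":-1},
  {"rx":0,"ry":0,"rz":0,"dx":0.0004,"dy":0.001,"dz":-0.0048,"grip":-1},
  {"rx":0,"ry":0,"rz":0,"dx":0.0004,"dy":0.001,"dz":-0.0048,"grip":-1},
])

```text
time_s: 5.83
tcp_pos: [0.587, 0.1673, 0.0684]
eef_rot: [-178.6, 29.8, 26.5]
contact_force: [-0.2, 0.3, 7.4]
gripper_width: 0.0003
grasp_force: 3.6
```

Run:
```python
from h import *
import pickle
F=[]
for i in range(2):
    s=get_state();im=capture('wrist');F.append(s['contact_force'])
pickle.dump((s,im),open('w5.pkl','wb'))
R=Ro.from_euler('xyz',s['eef_rot'],degrees=True).as_matrix()
print('corner',s['tcp_pos']+R@[.011,0,0],np.mean(F,0),s['time_s'])
im4=pickle.load(open('w4.pkl','rb'))[1]
for i in (im4,im):
    for x in (178,184): print(x,[tuple(int(q) for q in p) for p in np.c_[np.arange(140,180),i[140:180,x-1:x+2,:2].mean(1).round()]])
```

```text
corner [0.59550182 0.17161668 0.06294871] [0.21355035 0.49702808 7.24900177] 5.8833
178 [(140, 106, 97), (141, 150, 138), (142, 160, 147), (143, 159, 147), (144, 159, 148), (145, 162, 150), (146, 161, 150), (147, 160, 149), (148, 161, 149), (149, 161, 151), (150, 161, 150), (151, 162, 151), (152, 162, 151), (153, 162, 151), (154, 162, 150), (155, 162, 149), (156, 155, 130), (157, 140, 75), (158, 130, 41), (159, 110, 37), (160, 64, 35), (161, 43, 36), (162, 42, 36), (163, 45, 39), (164, 43, 38), (165, 43, 37), (166, 52, 36), (167, 87, 36), (168, 124, 39), (169, 138, 65), (170, 151, 112), (171, 163, 147), (172, 164, 152), (173, 165, 153), (174, 165, 151), (175, 166, 153), (176, 165, 151), (177, 164, 151), (178, 164, 152), (179, 163, 151)]
184 [(140, 124, 115), (141, 154, 142), (142, 159, 147), (143, 161, 150), (144, 160, 148), (145, 161, 150), (146, 161, 151), (147, 162, 151), (148, 161, 150), (149, 161, 151), (150, 160, 150), (151, 161, 149), (152, 162, 151), (153, 162, 150), (154, 160, 149), (155, 162, 150), (156, 155, 135), (157, 145, 95), (158, 132, 50), (159, 118, 36), (160, 84, 3
[... 923 characters left out ...]
48, 99), (178, 162, 145), (179, 166, 155)]
184 [(140, 155, 144), (141, 156, 144), (142, 156, 145), (143, 153, 142), (144, 148, 137), (145, 148, 137), (146, 154, 143), (147, 159, 148), (148, 159, 148), (149, 159, 149), (150, 162, 150), (151, 162, 150), (152, 160, 149), (153, 160, 149), (154, 161, 150), (155, 162, 151), (156, 161, 150), (157, 159, 149), (158, 141, 130), (159, 90, 82), (160, 46, 39), (161, 39, 33), (162, 41, 36), (163, 40, 34), (164, 38, 34), (165, 49, 35), (166, 83, 37), (167, 122, 37), (168, 132, 38), (169, 130, 37), (170, 131, 37), (171, 130, 37), (172, 129, 37), (173, 131, 39), (174, 131, 38), (175, 130, 37), (176, 130, 46), (177, 143, 93), (178, 161, 143), (179, 166, 154)]
```

Run:
```python
from m4 import *
E=np.array([.591,.2444,.078])
run([('w4.pkl',1,(0,0),(178,163.6),(178,169.6),(178,156.7),(178,156.7),None),('w4.pkl',1,(0,0),(184,164.0),(184,169.9),(184,157),(184,157),None),
('w5.pkl',1,(0,0),(178,162.4),(178,177),(178,164.2),(178,164.2),None),('w5.pkl',1,(0,0),(184,162.7),(184,177.1),(184,164.2),(184,164),None)],E)
```

```text
w4.pkl band [49.8 40.4 40.4] top None tip apparent 45.5 slope/mm 1.26 tip-bandmid apparent 0.4
w4.pkl band [49.8 40.4 40.4] top None tip apparent 45.6 slope/mm 1.25 tip-bandmid apparent 0.5
w5.pkl band [49.8 40.9 40.9] top None tip apparent 39.6 slope/mm 1.26 tip-bandmid apparent -5.7
w5.pkl band [49.6 40.7 40.6] top None tip apparent 39.6 slope/mm 1.26 tip-bandmid apparent -5.6
```

Request:
carry_out([
  {"rx":0,"ry":0,"rz":0,"dx":0,"dy":0,"dz":-0.0008,"grip":-1},
  {"rx":0,"ry":0,"rz":0,"dx":0,"dy":0,"dz":-0.0008,"grip":-1},
  {"rx":0,"ry":0,"rz":0,"dx":0,"dy":0,"dz":-0.0008,"grip":-1},
  {"rx":0,"ry":0,"rz":0,"dx":0,"dy":0,"dz":-0.0008,"grip":-1},
  {"rx":0,"ry":0,"rz":0,"dx":0,"dy":0,"dz":-0.0008,"grip":-1},
  {"rx":0,"ry":0,"rz":0,"dx":0,"dy":0,"dz":-0.0008,"grip":-1},
  {"rx":0,"ry":0,"rz":0,"dx":0,"dy":0,"dz":-0.0008,"grip":-1},
  {"rx":0,"ry":0,"rz":0,"dx":0,"dy":0,"dz":-0.0008,"grip":-1},
])

```text
time_s: 6.6
tcp_pos: [0.587, 0.1673, 0.0677]
eef_rot: [-178.6, 29.8, 26.5]
contact_force: [-0.4, 1.0, 8.0]
gripper_width: 0.0001
grasp_force: 3.8
```

Request:
carry_out([
  {"rx":0,"ry":0,"rz":0,"dx":0,"dy":0,"dz":0,"grip":-1},
  {"rx":0,"ry":0,"rz":0,"dx":0,"dy":0,"dz":0,"grip":-1},
  {"rx":0,"ry":0,"rz":0,"dx":0,"dy":0,"dz":0,"grip":-1},
  {"rx":0,"ry":0,"rz":0,"dx":0,"dy":0,"dz":0,"grip":-1},
  {"rx":0,"ry":0,"rz":0,"dx":0,"dy":0,"dz":0.002,"grip":-1},
  {"rx":0,"ry":0,"rz":0,"dx":0,"dy":0,"dz":0.005,"grip":-1},
  {"rx":0,"ry":0,"rz":0,"dx":0,"dy":-0.001,"dz":0.009,"grip":-1},
  {"rx":0,"ry":0,"rz":0,"dx":0,"dy":-0.001,"dz":0.013,"grip":-1},
])

```text
time_s: 7.27
tcp_pos: [0.5869, 0.1666, 0.0803]
eef_rot: [-178.5, 29.8, 26.6]
contact_force: [0.2, 1.1, 2.5]
gripper_width: -0.0
grasp_force: 1.6
```

Request:
carry_out([
  {"rx":0,"ry":0,"rz":0,"dx":0,"dy":0,"dz":0.004,"grip":-1},
  {"rx":0,"ry":0,"rz":0,"dx":0,"dy":0,"dz":0.01,"grip":-1},
  {"rx":0,"ry":0,"rz":0,"dx":0,"dy":0,"dz":0.025,"grip":-1},
  {"rx":0,"ry":0,"rz":0,"dx":0,"dy":0,"dz":0.05,"grip":-1},
  {"rx":0,"ry":0,"rz":0,"dx":0,"dy":0,"dz":0.065,"grip":-1},
  {"rx":0,"ry":0,"rz":0,"dx":0.02,"dy":-0.035,"dz":0.065,"grip":-1},
  {"rx":0,"ry":0,"rz":0,"dx":0.035,"dy":-0.07,"dz":0.065,"grip":-1},
  {"rx":0,"ry":0,"rz":0,"dx":0.05,"dy":-0.105,"dz":0.065,"grip":-1},
])

```text
time_s: 7.93
tcp_pos: [0.6374, 0.0605, 0.1453]
eef_rot: [-178.6, 29.8, 26.6]
contact_force: [0.9, 0.7, 0.6]
gripper_width: 0.0002
grasp_force: 0.0
```

Request:
carry_out([
  {"rx":0,"ry":0,"rz":0,"dx":0.012,"dy":-0.037,"dz":0,"grip":-1},
  {"rx":0,"ry":0,"rz":0,"dx":0.012,"dy":-0.037,"dz":0,"grip":-1},
  {"rx":0,"ry":0,"rz":0,"dx":0.012,"dy":-0.037,"dz":-0.015,"grip":-1},
  {"rx":0,"ry":0,"rz":0,"dx":0.012,"dy":-0.037,"dz":-0.025,"grip":-1},
  {"rx":0,"ry":0,"rz":0,"dx":0.012,"dy":-0.037,"dz":-0.034,"grip":-1},
  {"rx":0,"ry":0,"rz":0,"dx":0.012,"dy":-0.037,"dz":-0.034,"grip":-1},
  {"rx":0,"ry":0,"rz":0,"dx":0.012,"dy":-0.037,"dz":-0.034,"grip":-1},
  {"rx":0,"ry":0,"rz":0,"dx":0.012,"dy":-0.037,"dz":-0.034,"grip":-1},
])

```text
time_s: 8.6
tcp_pos: [0.6491, 0.025, 0.1116]
eef_rot: [-178.6, 29.8, 26.6]
contact_force: [0.3, -0.4, 0.8]
gripper_width: -0.0
grasp_force: 0.0
```

Run:
```python
from h import *
import pickle
s=get_state();im=capture('wrist');pickle.dump((s,im),open('y1.pkl','wb'))
R=Ro.from_euler('xyz',s['eef_rot'],degrees=True).as_matrix()
print('corner',s['tcp_pos']+R@[.011,0,0],s['contact_force'],s['time_s'])
from pad import padpos; print(padpos('y1.pkl','yellow'))
save('c5.png',cv2.resize(im[70:270,210:476],None,fx=3,fy=3,interpolation=cv2.INTER_CUBIC))
```

```text
corner [0.65762985 0.02929668 0.1060858 ] [ 0.30223403 -0.39335734  0.75439135] 8.6
(array([290.17985612, 208.89928058]), array([259, 190,  57,  31, 695], dtype=int32), array([0.65420465, 0.02168511, 0.079     ]), (array([0.64437404, 0.01120476, 0.079     ]), array([0.67141689, 0.04034756, 0.079     ])))
```

View pics/c5.png

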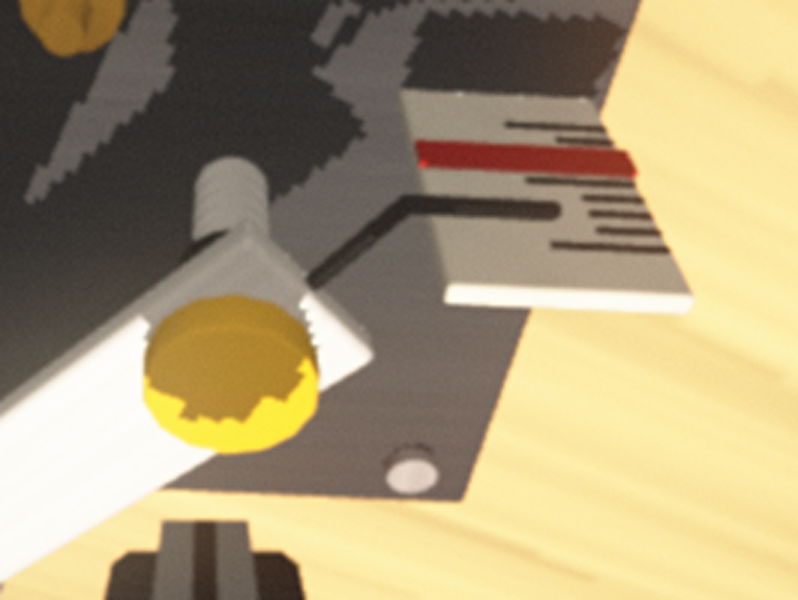

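The yellow pad centre is at crop (230,388), a little to the right of the fingers at x=205. The yellow tip is at (555,211), the band spans 148–172 and the blade top edge runs (447,284)–(690,296).

Run:
```python
from m4 import *
s,im=pickle.load(open('y1.pkl','rb'));T=wcam(s);c=camera_model('wrist');C=T[:3,3]
def atz(p,z):
    x,y=(p[0]+.5)/3-.5+210,(p[1]+.5)/3-.5+70
    d=T[:3,:3]@np.array([(x-c['cx'])/c['fx'],(y-c['cy'])/c['fy'],1]);return C+d*(z-C[2])/d[2]
print('pad',atz((231,388),.079),'tip',atz((553,211),.066))
e1,e2=atz((447,284),.078),atz((690,296),.078);print(e1,e2,np.degrees(np.arctan2(*(e1-e2)[1::-1]))-90)
for E in (e1,e2):
  run([('y1.pkl',3,(210,70),(550,211),(540,172.5),(540,148.5),(590,98),(447,284)),
     ('w1.pkl',6,(345,97),(530,211),(510,154),(500,122),(548,46),(685,300))],E)
i=im
for x in (386,390): print(x,[tuple(int(q) for q in p) for p in np.c_[np.arange(98,174),i[98:174,x-1:x+2,:2].mean(1).round()] if p[2]<140 ])
```

```text
pad [0.6600029  0.02668452 0.079     ] tip [ 0.70773081 -0.00719643  0.066     ]
[0.69475024 0.00635826 0.078     ] [ 0.70999382 -0.02901867  0.078     ] 23.31074203822199
y1.pkl band [43.4 34.8 13.6] top 77.99999999999997 tip apparent 55.9 slope/mm 1.55 tip-bandmid apparent 16.8
w1.pkl band [43.1 35.  13.4] top 75.48806060648228 tip apparent 56.9 slope/mm 1.4 tip-bandmid apparent 17.8
y1.pkl band [43.3 34.7 13.5] top 77.92100124772311 tip apparent 55.8 slope/mm 1.55 tip-bandmid apparent 16.8
w1.pkl band [43.  34.9 13.3] top 75.41087353667511 tip apparent 56.8 slope/mm 1.4 tip-bandmid apparent 17.9
386 [(98, 66, 56), (99, 64, 53), (100, 70, 59), (101, 97, 87), (102, 137, 124), (110, 137, 123), (111, 80, 68), (112, 86, 73), (113, 134, 121), (117, 158, 133), (118, 146, 88), (119, 135, 50), (120, 133, 42), (121, 132, 43), (122, 134, 44), (123, 134, 44), (124, 133, 44), (125, 134, 45), (126, 138, 56), (127, 148, 95), (128, 139, 118), (129, 96, 85), (130, 93, 80), (131, 134, 120), (136, 124, 112), (137, 77, 63), (138, 60, 48), (139, 64, 51), (140, 67, 54), (141, 70, 56), (142, 83, 70), (143, 121, 108)]
390 [(98, 69, 58), (99, 67, 56), (100, 71, 59), (101, 94, 82), (102, 134, 121), (110, 136, 123), (111, 87, 73), (112, 81, 68), (113, 126, 113), (118, 151, 106), (119, 137, 59), (120, 133, 42), (121, 134, 44), (122, 135, 45), (123, 135, 44), (124, 134, 45), (125, 134, 45), (126, 138, 55), (127, 143, 89), (128, 139, 116), (129, 88, 77), (130, 76, 65), (131, 118, 105), (136, 142, 128), (137, 88, 73), (138, 62, 48), (139, 64, 50), (140, 68, 54), (141, 68, 55), (142, 79, 65), (143, 119, 105)]
```

Request:
carry_out([
  {"rx":0,"ry":0,"rz":0,"dx":0.002,"dy":-0.0025,"dz":-0.01,"grip":-1},
  {"rx":0,"ry":0,"rz":0,"dx":0.002,"dy":-0.0025,"dz":-0.02,"grip":-1},
  {"rx":0,"ry":0,"rz":0,"dx":0.002,"dy":-0.0025,"dz":-0.025,"grip":-1},
  {"rx":0,"ry":0,"rz":0,"dx":0.002,"dy":-0.0025,"dz":-0.028,"grip":-1},
  {"rx":0,"ry":0,"rz":0,"dx":0.002,"dy":-0.0025,"dz":-0.029,"grip":-1},
  {"rx":0,"ry":0,"rz":0,"dx":0.002,"dy":-0.0025,"dz":-0.03,"grip":-1},
  {"rx":0,"ry":0,"rz":0,"dx":0.002,"dy":-0.0025,"dz":-0.031,"grip":-1},
  {"rx":0,"ry":0,"rz":0,"dx":0.002,"dy":-0.0025,"dz":-0.032,"grip":-1},
])

```text
time_s: 9.32
tcp_pos: [0.6509, 0.0222, 0.0796]
eef_rot: [-178.6, 29.8, 26.6]
contact_force: [-1.4, -1.3, 5.0]
gripper_width: 0.0002
grasp_force: 2.1
```

Request:
carry_out([
  {"rx":0,"ry":0,"rz":0,"dx":0.0001,"dy":0,"dz":-0.0015,"grip":-1},
  {"rx":0,"ry":0,"rz":0,"dx":0.0002,"dy":-0.0001,"dz":-0.003,"grip":-1},
  {"rx":0,"ry":0,"rz":0,"dx":0.0004,"dy":-0.0001,"dz":-0.0045,"grip":-1},
  {"rx":0,"ry":0,"rz":0,"dx":0.0005,"dy":-0.0002,"dz":-0.006,"grip":-1},
  {"rx":0,"ry":0,"rz":0,"dx":0.0006,"dy":-0.0002,"dz":-0.0075,"grip":-1},
  {"rx":0,"ry":0,"rz":0,"dx":0.0007,"dy":-0.0003,"dz":-0.009,"grip":-1},
  {"rx":0,"ry":0,"rz":0,"dx":0.0008,"dy":-0.0003,"dz":-0.0105,"grip":-1},
  {"rx":0,"ry":0,"rz":0,"dx":0.0008,"dy":-0.0003,"dz":-0.0115,"grip":-1},
])

```text
time_s: 9.98
tcp_pos: [0.6515, 0.022, 0.0681]
eef_rot: [-178.5, 29.9, 26.6]
contact_force: [-4.8, 0.6, 7.8]
gripper_width: 0.0004
grasp_force: 3.8
```

Run:
```python
from h import *
import pickle
F=[]
for i in range(2):
    s=get_state();im=capture('wrist');F.append(s['contact_force'])
pickle.dump((s,im),open('y2.pkl','wb'))
R=Ro.from_euler('xyz',s['eef_rot'],degrees=True).as_matrix()
print('corner',s['tcp_pos']+R@[.011,0,0],np.mean(F,0),s['time_s'])
save('c6.png',cv2.resize(im[70:270,210:476],None,fx=3,fy=3,interpolation=cv2.INTER_CUBIC))
```

```text
corner [0.66000844 0.02619912 0.06246397] [-4.00705875  0.55021905  8.29009975] 10.0333
```

View pics/c6.png

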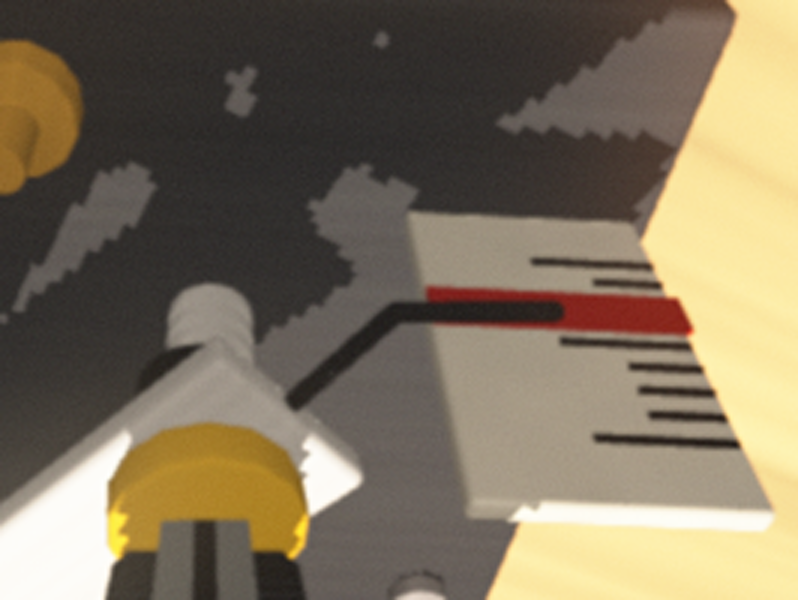

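The yellow pointer tip is at crop (557,312) and the band there spans 294–329. With parallax the tip is still above the band, so I'll work out the remaining travel.

Run:
```python
from m4 import *
run([('y2.pkl',3,(210,70),(550,312),(557,329.2),(557,293.6),(630,222),(770,511))],np.array([.70999,-.02902,.078]))
```

```text
y2.pkl band [43.  34.2 13. ] top 77.08518261869293 tip apparent 38.9 slope/mm 1.25 tip-bandmid apparent 0.3
```

Request:
carry_out([
  {"rx":0,"ry":0,"rz":0,"dx":-0.0003,"dy":0,"dz":-0.001,"grip":-1},
  {"rx":0,"ry":0,"rz":0,"dx":-0.0006,"dy":0,"dz":-0.002,"grip":-1},
  {"rx":0,"ry":0,"rz":0,"dx":-0.0008,"dy":0,"dz":-0.003,"grip":-1},
  {"rx":0,"ry":0,"rz":0,"dx":-0.001,"dy":0,"dz":-0.004,"grip":-1},
  {"rx":0,"ry":0,"rz":0,"dx":-0.001,"dy":0,"dz":-0.0042,"grip":-1},
  {"rx":0,"ry":0,"rz":0,"dx":-0.001,"dy":0,"dz":-0.0042,"grip":-1},
  {"rx":0,"ry":0,"rz":0,"dx":-0.001,"dy":0,"dz":-0.0042,"grip":-1},
  {"rx":0,"ry":0,"rz":0,"dx":-0.001,"dy":0,"dz":-0.0042,"grip":-1},
])

```text
time_s: 10.75
tcp_pos: [0.6511, 0.0218, 0.0644]
eef_rot: [-178.6, 29.8, 26.5]
contact_force: [0.0, 0.2, 8.9]
gripper_width: 0.0001
grasp_force: 4.3
```

Run:
```python
from m4 import *
s=get_state();im=capture('wrist');pickle.dump((s,im),open('y3.pkl','wb'))
R=Ro.from_euler('xyz',s['eef_rot'],degrees=True).as_matrix()
print('corner',s['tcp_pos']+R@[.011,0,0],s['contact_force'],s['time_s'])
for n in ('y2','y3'):
    i=pickle.load(open(n+'.pkl','rb'))[1]
    for x in (382,388): print(n,x,[tuple(int(q) for q in p) for p in np.c_[np.arange(150,205),i[150:205,x-1:x+2,:2].mean(1).round()] if p[2]<130 ])
```

```text
corner [0.65968939 0.02603417 0.05892366] [0.02587031 0.2219589  8.90433996] 10.75
y2 382 [(166, 148, 115), (167, 135, 58), (168, 129, 35), (169, 114, 34), (170, 75, 34), (171, 44, 33), (172, 39, 34), (173, 41, 35), (174, 41, 34), (175, 39, 33), (176, 47, 32), (177, 84, 35), (178, 127, 50), (179, 147, 96)]
y2 388 [(155, 132, 122), (156, 79, 70), (157, 67, 58), (158, 109, 100), (166, 152, 127), (167, 136, 68), (168, 129, 34), (169, 114, 34), (170, 78, 36), (171, 45, 33), (172, 42, 36), (173, 44, 37), (174, 44, 36), (175, 41, 35), (176, 51, 34), (177, 85, 31), (178, 127, 46), (179, 143, 91)]
y3 382 [(167, 139, 128), (168, 89, 82), (169, 46, 39), (170, 37, 32), (171, 38, 30), (172, 38, 32), (173, 37, 32), (174, 48, 31), (175, 84, 32), (176, 123, 35), (177, 131, 34), (178, 130, 36), (179, 130, 33), (180, 127, 31), (181, 131, 34), (182, 131, 43), (183, 143, 92)]
y3 388 [(159, 137, 126), (160, 114, 103), (161, 119, 108), (162, 140, 129), (167, 137, 125), (168, 76, 69), (169, 41, 35), (170, 38, 32), (171, 40, 32), (172, 39, 33), (173, 40, 33), (174, 56, 33), (175, 94, 33), (176, 126, 33), (177, 131, 34), (178, 130, 33), (179, 130, 35), (180, 132, 35), (181, 129, 32), (182, 130, 38), (183, 140, 73), (184, 154, 122)]
```

Run:
```python
from m4 import *
run([('y2.pkl',1,(0,0),(385,173.4),(385,179.0),(385,166.6),(385,166.6),None),('y3.pkl',1,(0,0),(385,171.4),(385,183.1),(385,170.5),(385,170.5),None)],np.array([.70999,-.02902,.078]))
```

```text
y2.pkl band [43.  33.8 33.8] top None tip apparent 39.0 slope/mm 1.25 tip-bandmid apparent 0.5
y3.pkl band [42.8 33.8 33.8] top None tip apparent 34.4 slope/mm 1.27 tip-bandmid apparent -3.9
```

Request:
carry_out([
  {"rx":0,"ry":0,"rz":0,"dx":0,"dy":0,"dz":-0.0008,"grip":-1},
  {"rx":0,"ry":0,"rz":0,"dx":0,"dy":0,"dz":-0.0015,"grip":-1},
  {"rx":0,"ry":0,"rz":0,"dx":0,"dy":0,"dz":-0.0015,"grip":-1},
  {"rx":0,"ry":0,"rz":0,"dx":0,"dy":0,"dz":-0.0015,"grip":-1},
  {"rx":0,"ry":0,"rz":0,"dx":0,"dy":0,"dz":-0.0015,"grip":-1},
  {"rx":0,"ry":0,"rz":0,"dx":0,"dy":0,"dz":-0.0015,"grip":-1},
  {"rx":0,"ry":0,"rz":0,"dx":0,"dy":0,"dz":-0.0015,"grip":-1},
  {"rx":0,"ry":0,"rz":0,"dx":0,"dy":0,"dz":-0.0015,"grip":-1},
])

```text
time_s: 11.47
tcp_pos: [0.6511, 0.0218, 0.0629]
eef_rot: [-178.6, 29.8, 26.5]
contact_force: [-1.2, 1.0, 9.0]
gripper_width: 0.0004
grasp_force: 4.5
```

Request:
carry_out([
  {"rx":0,"ry":0,"rz":0,"dx":0,"dy":0,"dz":0,"grip":-1},
  {"rx":0,"ry":0,"rz":0,"dx":0,"dy":0,"dz":0,"grip":-1},
  {"rx":0,"ry":0,"rz":0,"dx":0,"dy":0,"dz":0,"grip":-1},
  {"rx":0,"ry":0,"rz":0,"dx":0,"dy":0,"dz":0,"grip":-1},
  {"rx":0,"ry":0,"rz":0,"dx":0,"dy":0,"dz":0,"grip":-1},
  {"rx":0,"ry":0,"rz":0,"dx":0,"dy":0,"dz":0.002,"grip":-1},
  {"rx":0,"ry":0,"rz":0,"dx":0,"dy":0,"dz":0.005,"grip":-1},
  {"rx":0,"ry":0,"rz":0,"dx":0,"dy":0,"dz":0.01,"grip":-1},
])

```text
time_s: 12.13
tcp_pos: [0.6511, 0.0217, 0.0723]
eef_rot: [-178.6, 29.8, 26.5]
contact_force: [0.8, 0.2, 5.1]
gripper_width: -0.0001
grasp_force: 2.7
```

Request:
carry_out([
  {"rx":0,"ry":0,"rz":0,"dx":0,"dy":0,"dz":0.005,"grip":-1},
  {"rx":0,"ry":0,"rz":0,"dx":0,"dy":0,"dz":0.01,"grip":-1},
  {"rx":0,"ry":0,"rz":0,"dx":0,"dy":0,"dz":0.015,"grip":-1},
  {"rx":0,"ry":0,"rz":0,"dx":0,"dy":0,"dz":0.03,"grip":-1},
  {"rx":0,"ry":0,"rz":0,"dx":0,"dy":0,"dz":0.05,"grip":-1},
  {"rx":0,"ry":0,"rz":0,"dx":0,"dy":0,"dz":0.08,"grip":-1},
  {"rx":0,"ry":0,"rz":0,"dx":0,"dy":0,"dz":0.11,"grip":-1},
  {"rx":0,"ry":0,"rz":0,"dx":0,"dy":0,"dz":0.11,"grip":-1},
])

```text
time_s: 12.8
tcp_pos: [0.6523, 0.0217, 0.1877]
eef_rot: [-178.9, 29.3, 26.4]
contact_force: [0.4, -0.1, 0.9]
gripper_width: -0.0001
grasp_force: 0.0
```

Run:
```python
from h import *
s=get_state();im=capture('top');b=cv2.imread('pics/raw_top0.png')[:,:,::-1]
print(s['time_s'],s['contact_force'],s['tcp_pos'])
m=lambda i:cv2.inRange(cv2.cvtColor(i,cv2.COLOR_RGB2HSV),(105,150,60),(125,255,255))[160:215,180:240]
print([np.argwhere(m(np.ascontiguousarray(i))).mean(0) for i in (b,im)])
```

```text
12.8 [ 0.4350236  -0.05092955  0.85319185] [0.65229652 0.02170408 0.18770583]
[array([29.26086957, 32.54347826]), array([nan, nan])]<stdin>:5: RuntimeWarning: Mean of empty slice.
  ret = um.true_divide(
```

```bash
python3 -c "
from workcell import *
print(finish_job())"
```

```text
the job is handed in; nothing more can be done
None
```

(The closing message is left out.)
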